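# Set the status tags on the sherd rack

### The arm

A 7-joint arm with a two-finger parallel gripper is mounted at the origin on the work surface; the furniture and walls round the work are solid. World frame = base frame: x ahead of the robot, y to its left, z up, the work surface at z = 0. Lengths are in mm, angles in rad, forces in N, time in s.
With the tool pointing down it reaches from about 350 to 900 mm from the base axis. Payload 19.9 kg.
Tool frame: the origin (TCP) lies at the very end of the fingers, on their centre line; the grasp point (between the pads) lies 19 mm behind it; z points along the fingers, y is the line along which they close (so a half turn about z gives the same grasp; the last joint's range is limited). The gripper opens to 85 mm and grips with 20 to 120 N. Pads are 22 mm wide; open, the fingers measure 114 mm over their backs; the gripper's body (76 mm by 85 mm) begins 54 mm behind the grasp point. The pads swing forward as they close: fully open they stand 13 mm farther back than shut.
Start: joints at [1.103, 0.417, -0.01, 1.614, 0.005, 1.111, -0.053], TCP at [258.149, -569.175, 231.26] pointing down, gripper open.
Joint ranges: [-2.81, 2.81], [-0.39, 2.02], [-1.27, 1.25], [0.06, 2.57], [-1.19, 4.33], [0.19, 2], [-2.82, 2.82]. Speed limits (rad/s): [1.89, 1.89, 2.39, 2.39, 3.01, 3.01, 3.01].

### API

Orientations are given as a rotation vector (axis times angle).
In Python, from bench import env gives the robot as it stands.
- The arm moves only by the tool servo_tool, never from a script. Its argument "series" is a list that holds one entry, the list of rows, each a list of 7 numbers: the shift along the tool's x, y, z in mm, then the turn, a rotation vector about the tool's x, y, z in rad, then the opening, from -1 (shut) to 1 (fully open), so that 0 is half open. A call has 1 to 20 rows; each row is the pose to reach, as a shift and turn from the pose commanded when the call began, along the tool's axes at that moment; what a row does not reach only later rows make up. A row lasts 1/10 s, in which the tool goes at most 50 mm and 8.59 degrees, less where a joint would pass 70% of its speed; a pose out of reach is approached as far as the arm can. A call with a gripper value outside its range is refused whole. The fingers move at their own pace and stop on an object; "squeeze" is the grip in N (left out, the last holds). Time passes only in rows, so rows that repeat a pose let the fingers close. It gives the time, the measured TCP pose, the force, the opening and the grip force at its end, in the units of the state.
- env.read_state(): the state, without advancing time (a new reading comes with each control period).
- env.camera(name): name is "scene" or "top" or "wrist"; returns the picture (420x560x3 uint8, red, green, blue); there is no depth.
- env.camera_model(name): a dict with "K" (3x3 intrinsics, pixels), "xyz" and "orientation" of the camera in the world; the wrist camera has in their place "tool_from_camera" (4x4, takes a point from camera to tool coordinates, whose origin is the TCP and whose axes are the flange's). Camera axes: x right, y down, z forward; pixel columns grow to the right and rows downward; lengths in mm; the calibration is good to about 2 mm. A picture is of the moment at which its call begins: read the wrist's pose just before it. camera_model takes no time and is no camera call.
- env.job_done(): hands the job in; it is judged then, once.
Trained networks look in the newest picture that a camera, given by its name, has taken for a name from the list of things; names that differ only in an ending like _2 or _b are one class to them, and where a whole thing is asked for, a point or a joint stands for the part that bears it (a point fixed in the world has none). Each returns a list of dicts, best first, with "score" (0 to 1); they miss things now and then, are a little off and sometimes report something else, mostly with a low value. They report only what shows in the picture. A call takes as long as a camera call.
- env.boxes_of(camera, target): "centre" ([column, row] in pixels, amid what is visible of it).
- env.masks_of(camera, target): "pixels" (420x560 bool, what is visible of it) and "centre" ([column, row] in pixels, amid what is visible of it).
The state is a dict: "time_s": time; "joints": joint angles; "qvel": joint speeds; "joint_torque": joint torques, N m; "position": TCP position; "tool_rot": TCP orientation; "force": force on the tool from outside, world axes, zero at the start; "torque": the same for the moment, N m; "finger_gap": finger opening in mm; "grasp_force": force on a finger pad.
Only numpy, scipy, OpenCV 4.12 (cv2) and the standard library are available. Lean on these libraries where they do the work, as an engineer would, in place of code of your own. Each camera call takes 0.05 s, during which the arm holds its last target. There are 200 camera calls.

### The job

On the rack, flip over the hinged status tags that are wrong, gently pushing them with a fingertip, so that only the tags of the two trays heaped full of sherds lie tipped back towards their trays with the round disc facing up; the tags of the empty tray and of the tray with a single sherd must lie tipped the other way, bar side up. Grasp nothing, and leave the bottle, brush, clothes peg and glue cup where they stand. Mind the jointed desk lamp that is clamped to the table edge close by the robot's left side: do not let the arm strike it.

Things in the scene. Friction and masses are not known exactly. Their poses are not given: they have to be found in the camera images.
- rack: fixed plywood and pale wood rack, 210 deep (x) x 470 wide (y). Origin on its underside; x points away from the robot, y left, z up. The tags are hinged on a beam along its front (at x = -85 mm, 26 mm wide, rest strips 88 mm high). Behind it are four bays 110 mm apart, bay 1 leftmost (+y), bay 4 rightmost; each holds a tray, and the tag before a bay belongs to its tray.
- tag_1 (a joint): angle of tag 1 (1 leftmost, 4 rightmost). 0 is upright; it rests at -0.6 rad, tipped towards the robot with the bar face up (not full), or at +0.6 rad, tipped towards its tray with the disc face up (full). At rest its free edge is 34 mm before or behind the hinge and 50 mm above it, with open space under it. It swings freely and falls to the nearer stop.
- hinge_1 (a point): middle of the hinge line of tag 1, fixed on the rack, 80 mm above the table; axes as the rack's. The tag is an aluminium leaf 50 wide (y), 3 thick, reaching 60 mm from the hinge, 25 g; a raised disc of 34 mm is on the face that looks to the robot when upright, a raised bar 36 x 6 mm on the face that looks to the tray.
- bay_1 (a point): centre of the floor of bay 1, 115 mm behind hinge 1, 10 mm above the table; the tray standing in this bay has its origin here
- tag_2 (a joint): angle of tag 2 (1 leftmost, 4 rightmost). 0 is upright; it rests at -0.6 rad, tipped towards the robot with the bar face up (not full), or at +0.6 rad, tipped towards its tray with the disc face up (full). At rest its free edge is 34 mm before or behind the hinge and 50 mm above it, with open space under it. It swings freely and falls to the nearer stop.
- hinge_2 (a point): middle of the hinge line of tag 2, fixed on the rack, 80 mm above the table; axes as the rack's. The tag is an aluminium leaf 50 wide (y), 3 thick, reaching 60 mm from the hinge, 25 g; a raised disc of 34 mm is on the face that looks to the robot when upright, a raised bar 36 x 6 mm on the face that looks to the tray.
- bay_2 (a point): centre of the floor of bay 2, 115 mm behind hinge 2, 10 mm above the table; the tray standing in this bay has its origin here
- tag_3 (a joint): angle of tag 3 (1 leftmost, 4 rightmost). 0 is upright; it rests at -0.6 rad, tipped towards the robot with the bar face up (not full), or at +0.6 rad, tipped towards its tray with the disc face up (full). At rest its free edge is 34 mm before or behind the hinge and 50 mm above it, with open space under it. It swings freely and falls to the nearer stop.
- hinge_3 (a point): middle of the hinge line of tag 3, fixed on the rack, 80 mm above the table; axes as the rack's. The tag is an aluminium leaf 50 wide (y), 3 thick, reaching 60 mm from the hinge, 25 g; a raised disc of 34 mm is on the face that looks to the robot when upright, a raised bar 36 x 6 mm on the face that looks to the tray.
- bay_3 (a point): centre of the floor of bay 3, 115 mm behind hinge 3, 10 mm above the table; the tray standing in this bay has its origin here
- tag_4 (a joint): angle of tag 4 (1 leftmost, 4 rightmost). 0 is upright; it rests at -0.6 rad, tipped towards the robot with the bar face up (not full), or at +0.6 rad, tipped towards its tray with the disc face up (full). At rest its free edge is 34 mm before or behind the hinge and 50 mm above it, with open space under it. It swings freely and falls to the nearer stop.
- hinge_4 (a point): middle of the hinge line of tag 4, fixed on the rack, 80 mm above the table; axes as the rack's. The tag is an aluminium leaf 50 wide (y), 3 thick, reaching 60 mm from the hinge, 25 g; a raised disc of 34 mm is on the face that looks to the robot when upright, a raised bar 36 x 6 mm on the face that looks to the tray.
- bay_4 (a point): centre of the floor of bay 4, 115 mm behind hinge 4, 10 mm above the table; the tray standing in this bay has its origin here
- full_1: grey open tray, 120 deep (x) x 96 wide (y) x 45 high, heaped full of sherds (heap up to about 65 mm above the table); fixed in one of the bays. Origin: centre of its underside
- full_2: grey open tray, 120 deep (x) x 96 wide (y) x 45 high, heaped full of sherds (heap up to about 65 mm above the table); fixed in one of the bays. Origin: centre of its underside
- bare_1: grey open tray, 120 deep (x) x 96 wide (y) x 45 high, empty; fixed in one of the bays. Origin: centre of its underside
- bare_2: grey open tray, 120 deep (x) x 96 wide (y) x 45 high, with only one small sherd on its floor (not full); fixed in one of the bays. Origin: centre of its underside
- pet_bottle: white plastic bottle with a blue cap, 74 mm wide, 110 high, standing loose right of the rack. Origin: centre of its underside; to be left alone
- brush: paint brush with a pale wooden handle, 12 x 215 x 10, lying loose in front of the rack. Origin: centre of its underside; to be left alone
- clothes_peg: pale wooden spring peg, 18 x 74 x 10, lying loose in front of the rack. Origin: centre of its underside; to be left alone
- glue_cup: shallow cream cup, 74 mm wide, 17 high, standing loose in front of the rack. Origin: centre of its underside; to be left alone

How it is judged:
By the outcome, as a careful person would: the job done as asked, in the order asked, and still so for the second after the job is handed in, with the robot touching nothing.
It also fails if it takes over 40 s, if anything falls off the work surface, if the arm or the gripper's body presses on something with over 40 N, if the wrist force passes 120 N, or if a joint passes its speed limit or range.

## Working session

There is one attempt and no reset: what is moved stays moved. The work goes in short steps, Python scripts to look and compute and a tool call to move; the robot and the scene stay as the last step left them, time stands still between calls to the robot, and variables do not carry over. Pictures are saved under pics/ and viewed, at most 10 in all, crops included, and the job is handed in when it is done.

Besides the shell and the picture viewer there is one more tool, called after ">>>" by a JSON object that holds its "method" and its "body", one argument or row to a line. servo_tool: Moves the arm, as the interface text tells. Its arguments: {"type":"object","properties":{"series":{"type":"array"},"squeeze":{"type":"number"}},"required":["series"]}

```bash
mkdir -p pics; cat > h.py <<'E'
import numpy as np,cv2
from scipy.spatial.transform import Rotation as R
from bench import env
def cam(n):
    m=env.camera_model(n);K=np.array(m['K'],float)
    o=np.array(m['orientation'],float)
    Rm=o if o.shape==(3,3) else R.from_rotvec(o).as_matrix()
    return K,Rm,np.array(m['xyz'],float)
def ray(n,px,z):
    K,Rm,t=cam(n);d=Rm@np.linalg.solve(K,[px[0],px[1],1]);return t+d*(z-t[2])/d[2]
def proj(n,P):
    K,Rm,t=cam(n);c=K@(Rm.T@(np.array(P)-t));return c[:2]/c[2]
def save(n,f): 
    im=env.camera(n);cv2.imwrite('pics/'+f,im[:,:,::-1]);return im
E
python3 - <<'E'
from h import *
for n in('top','scene'):
    save(n,n+'0.png');print(env.camera_model(n))
    for t in('rack','tag_1','full_1','bare_1','pet_bottle','brush','clothes_peg','glue_cup'):
        z={'rack':50,'tag_1':110,'full_1':50,'bare_1':30}.get(t,10)
        for d in env.boxes_of(n,t)[:5]: print(n,t,round(d['score'],2),np.round(d['centre']),np.round(ray(n,d['centre'],z)))
print(env.read_state())
E
```

```text
{'K': array([[524.12666787,   0.        , 280.51463096],
       [  0.        , 524.12666787, 203.45457344],
       [  0.        ,   0.        ,   1.        ]]), 'xyz': array([ 327.84085452, -167.26949958, 1363.78050501]), 'orientation': array([-2.15934641,  2.11278416, -0.17412176])}
top rack 0.64 [249. 196.] [561. -83.  50.]
top tag_1 0.75 [310. 199.] [ 547. -235.  110.]
top tag_1 0.71 [263. 206.] [ 526. -122.  110.]
top tag_1 0.68 [176. 182.] [580.  90. 110.]
top tag_1 0.48 [222. 203.] [533. -22. 110.]
top full_1 0.97 [270. 162.] [ 652. -134.   50.]
top full_1 0.6 [183. 152.] [674.  90.  50.]
top bare_1 0.94 [311. 167.] [ 644. -241.   30.]
top bare_1 0.68 [230. 158.] [666. -31.  30.]
top pet_bottle 0.55 [401. 245.] [ 449. -479.   10.]
top brush 0.62 [246. 265.] [390. -80.  10.]
top brush 0.33 [404. 247.] [ 443. -486.   10.]
top clothes_peg 0.57 [312. 168.] [ 647. -245.   10.]
top clothes_peg 0.56 [342. 262.] [ 400. -327.   10.]
top clothes_peg 0.26 [252. 194.] [573. -88.  10.]
top glue_cup 0.56 [153. 272.] [365. 159.  10.]
{'K': array([[407.85324455,   0.        , 278.26317672],
  
[... 903 characters left out ...]
me_s': 0.9, 'joints': array([ 1.10348739,  0.41738029, -0.01030531,  1.61359372,  0.00465787,
        1.11072683, -0.05298004]), 'qvel': array([ 0.00202445, -0.00170167,  0.00027948,  0.0010291 , -0.00023903,
       -0.00103827, -0.00178851]), 'joint_torque': array([ 5.39580760e-04, -8.64218974e+01,  6.78272322e-01, -4.35225499e+01,
        1.92511064e-02,  2.00185299e-03,  1.59557368e-05]), 'position': array([ 258.1672108 , -569.1619338 ,  231.27500423]), 'tool_rot': array([-3.07057620e+00, -6.63814187e-01,  2.86948851e-05]), 'force': array([-0.04013803,  0.35213028, -0.30605122]), 'torque': array([ 0.00695974, -0.04840657, -0.03464997]), 'grasp_force': 0.0, 'finger_gap': 85.54939877145539}
```

```bash
ls; ls pics
```

```text
h.py
pics
scene0.png
top0.png
```

View pics/top0.png

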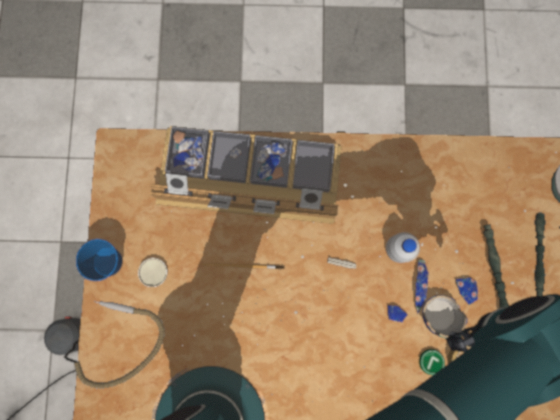

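View pics/scene0.png

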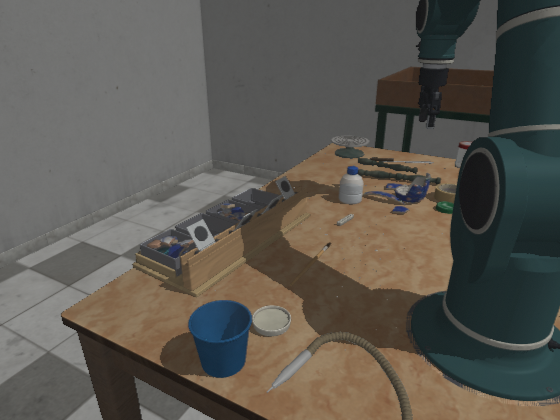

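The top view shows bays 1 (188,150) and 3 (272,160) full, and bays 2 and 4 not full. Tag 1 (176,182) and tag 4 (311,198) appear disc-up, tags 2 and 3 bar-up. So tags 3 and 4 look wrong. I'll check this with an enlarged crop and fit the rack.

```bash
cat >> h.py <<'E'
def fit():
    yaw=-0.098
    for _ in range(3):
        ex=np.array([np.cos(yaw),np.sin(yaw)]);ey=np.array([-ex[1],ex[0]])
        obs=[((176,182),17,0,105),((222,203),-17,1,105),((263,206),-17,2,105),((310,199),17,3,105),((183,152),115,0,50),((230,158),115,1,15),((270,162),115,2,50),((311,167),115,3,15)]
        H=np.array([ray('top',p,z)[:2]-dx*ex for p,dx,i,z in obs]); s=np.array([(1.5-i)*110 for _,_,i,_ in obs])
        A=np.polyfit(s,H[:,0],1);yaw=-np.arcsin(A[0]) if abs(A[0])<1 else yaw
    c=np.mean(H-s[:,None]*ey,0)
    return yaw,ex,ey,c,H-s[:,None]*ey-c
def hinge(i):
    yaw,ex,ey,c,_=fit();return c+(2.5-i)*110*ey
def rel(P,yaw=None):
    s=env.read_state();Rt=R.from_rotvec(s['tool_rot'])
    return np.round(Rt.inv().apply(np.array(P)-s['position']),1)
E
python3 - <<'E'
from h import *
yaw,ex,ey,c,r=fit();print(yaw,c,np.round(r))
for i in (1,2,3,4):print(i,hinge(i))
im=cv2.imread('pics/top0.png')[115:225,140:350]
cv2.imwrite('pics/crop.png',cv2.resize(im,None,fx=3.7,fy=3.7,interpolation=cv2.INTER_CUBIC))
Rt=R.from_rotvec(env.read_state()['tool_rot']);print(Rt.as_matrix().round(3))
E
python3 - <<'E'
from h import *
yaw,ex,ey,c,_=fit()
for n,i,l,z in(('4behind',4,65,160),('3front',3,-65,160)):
    P=np.r_[hinge(i)+l*ex,z];print(n,P,rel(P))
E
```

```text
-0.0909590389378203 [546.85768798 -70.13900766] [[ 4.  0.]
 [-2. -8.]
 [ 3.  1.]
 [-1. -0.]
 [-3.  6.]
 [ 2. -2.]
 [-5.  0.]
 [ 3.  2.]]
1 [561.84524273  94.1788952 ]
2 [551.85353956 -15.36637338]
3 [ 541.86183639 -124.91164195]
4 [ 531.87013322 -234.45691053]
[[ 0.911  0.413 -0.   ]
 [ 0.413 -0.911  0.   ]
 [-0.    -0.    -1.   ]]
4behind [ 596.60142829 -240.36109877  160.        ] [ 444.  -159.6   71.3]
3front [ 477.13054132 -119.00745372  160.        ] [ 385.4 -319.5   71.3]
```

View pics/crop.png

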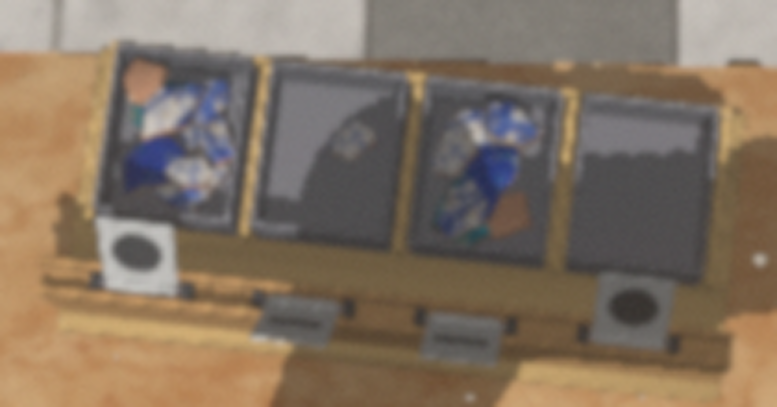

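The crop confirms it: bay 1 is full with disc up (ok), bay 2 has one sherd with bar up (ok), bay 3 is full with bar up (wrong), and bay 4 is empty with disc up (wrong). Moving to hover behind tag 4.

>>> {"method": "servo_tool", "body": {
  "series": [
    [[50,-18,10,0,0,0.1,-1],[95,-34,20,0,0,0.2,-1],[140,-50,30,0,0,0.3,-1],[185,-66,30,0,0,0.4,-1],[230,-82,30,0,0,0.517,-1],[275,-98,30,0,0,0.517,-1],[320,-115,30,0,0,0.517,-1],[365,-131,30,0,0,0.517,-1],[410,-147,30,0,0,0.517,-1],[444,-160,30,0,0,0.517,-1],[444,-160,30,0,0,0.517,-1],[444,-160,30,0,0,0.517,-1],[444,-160,30,0,0,0.517,-1],[444,-160,30,0,0,0.517,-1],[444,-160,30,0,0,0.517,-1]]
  ]
}}

```text
time_s: 2.4
position: [595.9, -241.0, 201.4]
tool_rot: [3.138, -0.145, -0.0]
force: [-0.1, 0.2, -0.3]
finger_gap: 0.3
grasp_force: 0.0
```

```bash
python3 - <<'E'
from h import *
s=env.read_state();im=save('wrist','w1.png');m=env.camera_model('wrist')
T=np.array(m['tool_from_camera']);K=np.array(m['K']);Rt=R.from_rotvec(s['tool_rot']).as_matrix()
yaw,ex,ey,c,_=fit();h=hinge(4)
im=np.ascontiguousarray(im[:,:,::-1])
def pr(P):
    p=Rt.T@(np.array(P)-s['position']);q=K@(T[:3,:3].T@(p-T[:3,3]));return q[:2]/q[2]
for l,z,col in((0,80,(0,0,255)),(34,130,(0,255,0))):
    a,b=[tuple(int(v) for v in pr(np.r_[h+l*ex+k*25*ey,z])) for k in(-1,1)];print(a,b);cv2.line(im,a,b,col,1)
cv2.imwrite('pics/w1.png',im)
print(s['time_s'],s['position'],Rt.round(2),s['finger_gap'],s['force'])
Pn=[np.r_[h+l*ex,z] for l,z in((62,112),(0,112))];print([rel(p) for p in Pn])
E
```

```text
(304, 274) (252, 274)
(310, 267) (245, 267)
2.4 [ 595.91255811 -240.95536287  201.40013123] [[ 1.   -0.09 -0.  ]
 [-0.09 -1.   -0.  ]
 [-0.    0.   -1.  ]] 0.28871045058809724 [-0.05040347  0.18876501 -0.33499699]
[array([-2.5, -0.5, 89.4]), array([-64.5,  -0.4,  89.4])]
```

View pics/w1.png

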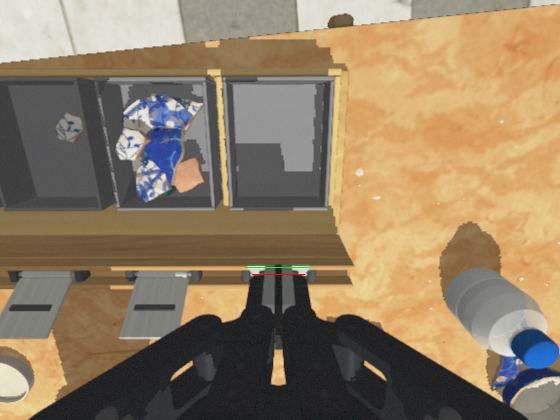

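>>> {"method": "servo_tool", "body": {
  "series": [
    [[-2,0,30,0,0,0,-1],[-2,0,60,0,0,0,-1],[-2,0,89,0,0,0,-1],[-2,0,89,0,0,0,-1],[-12,0,89,0,0,0,-1],[-20,0,89,0,0,0,-1],[-28,0,89,0,0,0,-1],[-34,0,89,0,0,0,-1],[-40,0,89,0,0,0,-1],[-46,0,89,0,0,0,-1],[-52,0,89,0,0,0,-1],[-58,0,89,0,0,0,-1],[-64,0,89,0,0,0,-1],[-66,0,89,0,0,0,-1],[-66,0,89,0,0,0,-1],[-56,0,70,0,0,0,-1],[-50,0,35,0,0,0,-1],[-50,0,0,0,0,0,-1],[-50,0,0,0,0,0,-1]]
  ]
}}

```text
time_s: 4.35
position: [548.9, -236.2, 205.8]
tool_rot: [3.136, -0.143, 0.01]
force: [1.2, -0.6, 0.1]
finger_gap: 0.1
grasp_force: 0.0
```

```bash
python3 - <<'E'
from h import *
a=save('wrist','w2.png');b=save('top','t2.png')
b=cv2.resize(b[115:225,140:350],(560,293),interpolation=cv2.INTER_CUBIC)
cv2.imwrite('pics/v2.png',np.vstack([a[:300],b])[:,:,::-1])
yaw,ex,ey,c,_=fit();h=hinge(3)
print([rel(np.r_[h+l*ex,z]) for l,z in((-62,200),(-62,112),(0,112))])
E
```

```text
[array([ -77.2, -109.7,    1.5]), array([ -77.3, -109.8,   89.5]), array([ -15.3, -109.8,   89.6])]
```

View pics/v2.png

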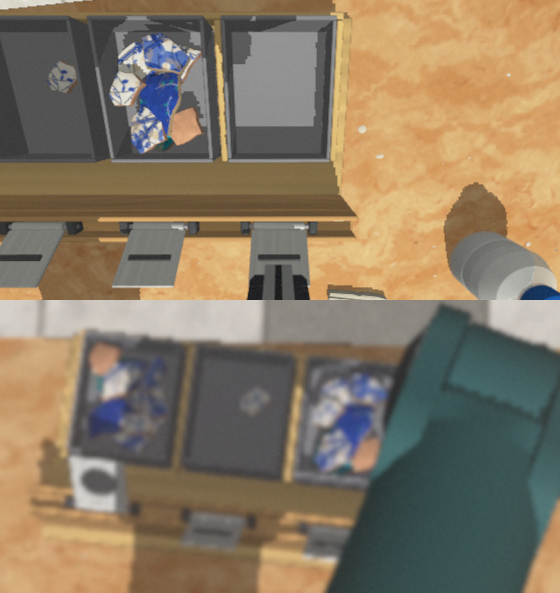

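Tag 4 now shows its bar (278,257). Next is tag 3 from the front.

>>> {"method": "servo_tool", "body": {
  "series": [
    [[-40,-30,0,0,0,0,-1],[-77,-60,0,0,0,0,-1],[-77,-90,0,0,0,0,-1],[-77,-110,0,0,0,0,-1],[-77,-110,30,0,0,0,-1],[-77,-110,60,0,0,0,-1],[-77,-110,89,0,0,0,-1],[-77,-110,89,0,0,0,-1],[-67,-110,89,0,0,0,-1],[-59,-110,89,0,0,0,-1],[-51,-110,89,0,0,0,-1],[-44,-110,89,0,0,0,-1],[-38,-110,89,0,0,0,-1],[-32,-110,89,0,0,0,-1],[-26,-110,89,0,0,0,-1],[-20,-110,89,0,0,0,-1],[-14,-110,89,0,0,0,-1],[-13,-110,89,0,0,0,-1],[-13,-110,89,0,0,0,-1],[-23,-110,70,0,0,0,-1]]
  ]
}}

```text
time_s: 6.45
position: [532.9, -123.6, 129.6]
tool_rot: [-3.138, 0.143, 0.005]
force: [-0.2, -0.5, 0.5]
finger_gap: 0.2
grasp_force: 0.0
```

>>> {"method": "servo_tool", "body": {
  "series": [
    [[-20,0,-40,0,0,0,-1],[-60,0,-80,0,0,0,-1],[-90,30,-90,0,0,0,-1],[-90,75,-90,0,0,0,-1],[-90,120,-90,0,0,0,-1],[-90,165,-90,0,0,0,-1],[-90,210,-90,0,0,0,-1],[-90,250,-90,0,0,0,-1],[-90,290,-90,0,0,0,-1],[-90,290,-90,0,0,0,-1],[-90,290,-90,0,0,0,-1],[-90,290,-90,0,0,0,-1]]
  ]
}}

```text
time_s: 7.65
position: [417.9, -403.5, 221.2]
tool_rot: [-3.138, 0.142, 0.0]
force: [1.0, -0.0, -0.3]
finger_gap: 0.1
grasp_force: 0.0
```

```bash
python3 - <<'E'
from h import *
b=save('top','t3.png')[115:290,130:430]
cv2.imwrite('pics/v3.png',cv2.resize(b,None,fx=2.6,fy=2.6,interpolation=cv2.INTER_CUBIC)[:,:,::-1])
E
```

```text
(no output)
```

View pics/v3.png

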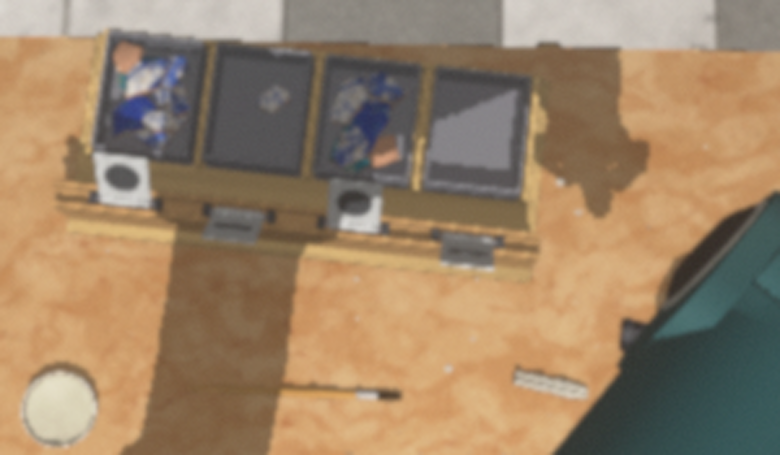

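Tags 1 (122,180) and 3 (355,203) are disc up, and tags 2 (233,224) and 4 (467,250) are bar up. The cup, brush and peg have not moved.

```bash
python3 -c "
from bench import env
print(env.job_done())"
```

```text
the job is handed in; nothing more can be done
None
```

I flipped tags 3 and 4 and handed the job in: the last top view shows tags 1 and 3 (full trays) disc up and tags 2 and 4 bar up, with the cup, brush and peg unmoved; the arm hid the bottle in that view, and I never identified the lamp in the pictures but kept the arm to the right, well away from the left side.

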